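# Aim the swing-arm microscope at the beetle and set its zoom

## Task

Swing the digital microscope on its arm until it looks at the middle of the beetle on the round cork stage, and turn the zoom sleeve near its upper end until the 5 clicks in at the index line. Do not touch the stage or the beetle, and leave the other things on the desk where they are.

Things in the scene. Friction and masses are not known exactly. Their poses are not given: they have to be found in the camera images.
- stand: Heavy fixed stand: dark disc foot 150 mm across, 21 mm high, and an upright steel post 25 mm thick, 280 mm tall. Origin: under the middle of the foot, at desk height; the arm swings about the vertical through it, the post's axis.
- scope_arm (a joint): Swing of the arm about the post, rad; positive is counter-clockwise seen from above; 0 when the arm points along the stand's -x axis; range -1.3 to 1.3. The swivel is stiff (0.9 N m, about 7 N at bar_grip) and stays where it is left.
- bar_grip (a point): Middle of the arm's square aluminium bar (18 mm wide and high, level), 155 mm above the desk and 135 mm from the post's axis. Its x axis lies along the bar, towards the post. The bar is bare from 25 to 175 mm from that axis, with free room above: it can be pinched from above here.
- aim (a point): Where the microscope looks: on the tube's axis, 45 mm beyond its snout, 58 mm above the desk, 150 mm from the post's axis; swings with the arm. The microscope is a white tube 38 mm thick in a black ring clamp at the bar's end, leaning 28 degrees from vertical, upper end away from the post, snout pointing down and back towards the post, 98 mm above the desk.
- beetle (a point): Middle of the brown beetle's back, 58 mm above the desk. The beetle (50 mm long, 27 mm wide) sits on a cork disc 80 mm across, top 38 mm high, on a black disc 110 mm across, 12 mm high, fixed to the desk. It lies 150 mm from the post's axis, as aim does, so swinging the arm alone brings aim onto it.
- sleeve_grip (a point): On the tube's axis, middle of the black knurled grip band (53 mm across, 22 mm long) of the zoom sleeve, 216 mm above the desk, 234 mm from the post's axis. Its z axis runs up along the tube, away from the post; the frame turns with the sleeve. A white end cap 33 mm across stands above the band, its top 29 mm past this point: grip along the tube, over the cap, room is free.
- index (a point): Black index line on the upper side of a fixed white collar (47 mm across, 10 mm long) just below the sleeve, 35 mm down the tube from sleeve_grip. Between grip band and collar lies the sleeve's bare metal scale band (50 mm across, 18 mm long) with black numbers 1 to 6. The ring clamp (52 mm across) begins 57 mm down the tube from sleeve_grip.
- zoom_sleeve (a joint): Turn of the zoom sleeve, rad. The numbers are 20 degrees (0.349 rad) apart; number n is at the index line, held by a click stop, at (n - 1) x 0.349: 1 at 0, 5 at 1.396, 6 at 1.745; end stops just past 1 and 6. It grows when turned clockwise as seen looking down onto the end cap. A click takes about 0.1 N m. It starts at 1, 2 or 3.
- stage: The round cork stage with the beetle, fixed to the desk (sizes: see beetle). Its origin is not under it but at the foot of the post's axis, like the stand's; the stage's centre lies 150 mm from there along this frame's -x axis. Not to be touched by the robot.
- pinning_block: Bystander: loose wooden block of three steps, 75 x 28 mm, 42 mm high. Origin: middle of its underside.
- lens_cap: Bystander: loose black lens cap, 48 mm across, 14 mm high. Origin: middle of its underside.
- vial_a: Bystander: loose clear vial, 36 mm across, 70 mm high, white cap. Origin: middle of its underside.
- vial_b: Bystander: loose amber vial with a paper label, 36 mm across, 70 mm high, white cap. Origin: middle of its underside.
- forceps: Bystander: loose steel forceps lying flat, 140 mm long, 10 mm high. Origin: near the middle of the underside.
- carton: Bystander: loose small brown drink carton, 66 x 66 mm, 128 mm high. Origin: middle of its underside.
- mug: Bystander: loose blue mug, 82 mm across, 95 mm high. Origin: middle of its underside.
- unit_tray: Bystander: loose white paper tray with pinned insects, 105 x 85 mm, 40 mm high. Origin: middle of its underside.

How it is judged:
By the outcome, as a careful person would: the job done as asked, in the order asked, and still so for the second after the job is handed in, with the robot touching nothing.
It also fails if it takes over 64 s, if anything falls off the work surface, if the arm or the gripper's body presses on something with over 40 N, if the wrist force passes 120 N, or if a joint passes its speed limit or range.

## Robot

A 6-joint arm with a two-finger parallel gripper is mounted at the origin on the work surface. World frame = base frame: x ahead of the robot, y to its left, z up, the work surface at z = 0. Lengths are in mm, angles in rad, forces in N, time in s.
With the tool pointing down it reaches from about 350 to 875 mm from the base axis. Payload 4.2 kg.
Tool frame: the origin (TCP) lies on the mounting face of the last link; the fingertips stand 173 mm ahead of it and the grasp point (between the pads) lies 155 mm ahead of it; z points along the fingers, y is the line along which they close (so a half turn about z gives the same grasp; the last joint's range is limited). The gripper opens to 85 mm and grips with 20 to 120 N. Pads are 22 mm wide; open, the fingers measure 114 mm over their backs; the gripper's body (76 mm by 85 mm) begins 54 mm behind the grasp point. The pads swing forward as they close: fully open they stand 13 mm farther back than shut.
Start: joints at [1.374, 0.385, 0.008, 0, -1.194, -0.259], TCP at [275.079, 561.187, 404.712] pointing down, gripper open.
Joint ranges: [-3.14, 3.14], [-1.21, 2.06], [-1.07, 1.41], [-3.16, 2.05], [-2.99, -0.16], [-3.1, 3.1]. Speed limits (rad/s): [2.79, 2.79, 3.14, 3.14, 3.14, 3.14].

## Interface

Orientations are given as a unit quaternion [x, y, z, w].
In Python, from bench import arm gives the robot as it stands. The module is installed in compiled form; this text tells all that it offers.
- The arm moves only by the tool move_arm, never from a script. Its arguments are lists of equal length, an entry for each row: "fingers": the finger opening in mm, from 0 to 85.4; "travel": the shift along the tool's x, y, z in mm, a list of three; "dr": the turn, a rotation vector about the tool's x, y, z in rad, a list of three. A call has 1 to 10 rows; each row is the pose to reach, as a shift and turn from the pose commanded when the call began, along the tool's axes at that moment; what a row does not reach only later rows make up. A row lasts 1/10 s, in which the tool goes at most 50 mm and 8.59 degrees, less where a joint would pass 70% of its speed; a pose out of reach is approached as far as the arm can. A call with a gripper value outside its range is refused whole. The fingers move at their own pace and stop on an object; the grip force is fixed at half the most. Time passes only in rows, so rows that repeat a pose let the fingers close. It gives the time, the measured TCP pose, the force, the opening and the grip force at its end, in the units of the state.
- arm.read_state(): the state, without advancing time (a new reading comes with each control period).
- arm.get_image(name): name is "side" or "top"; returns the picture (420x560x3 uint8, red, green, blue); there is no depth.
- arm.camera_model(name): a dict with "intrinsics" (3x3 intrinsics, pixels), "pose" (4x4, takes a point from camera to world coordinates). Camera axes: x right, y up, looking along -z (the intrinsics and any distortion apply to the point x, -y, -z); pixel columns grow to the right and rows downward; lengths in mm; the calibration is good to about 2 mm. A picture is of the moment at which its call begins. camera_model takes no time and is no camera call.
- arm.job_done(): hands the job in; it is judged then, once.
The state is a dict: "clock": time; "joints": joint angles; "joint_vel": joint speeds; "joint_efforts": joint torques, N m; "position": TCP position; "ee_rot": TCP orientation; "contact_force": force on the tool from outside, world axes, zero at the start; "wrist_torque": the same for the moment, N m; "gripper_width": finger opening in mm; "grasp_force": force on a finger pad.
Only numpy, scipy, OpenCV 4.12 (cv2) and the standard library are available. Lean on these libraries where they do the work, as an engineer would, in place of code of your own. Each camera call takes 0.05 s, during which the arm holds its last target. There are 200 camera calls.

## Working session

There is one attempt and no reset: what is moved stays moved. The work goes in short steps, Python scripts to look and compute and a tool call to move; the robot and the scene stay as the last step left them, time stands still between calls to the robot, and variables do not carry over. Pictures are saved under pics/ and viewed, at most 10 in all, crops included, and the job is handed in when it is done.

Besides the shell and the picture viewer there is one more tool, called after "Emit:" as name(argument=value, ...) on one line, values as JSON. move_arm: Moves the arm, as the interface text tells. Its arguments: {"type":"object","properties":{"fingers":{"type":"array","items":{"type":"number"}},"travel":{"type":"array","items":{"type":"array","items":{"type":"number"}}},"dr":{"type":"array","items":{"type":"array","items":{"type":"number"}}}},"required":["fingers","travel","dr"]}

```bash
mkdir -p pics; python3 - <<'E'
from bench import arm
import cv2, numpy as np
np.set_printoptions(suppress=True,precision=4)
for n in("side","top"):
    im=arm.get_image(n); cv2.imwrite(f"pics/{n}0.png",im[:,:,::-1]); m=arm.camera_model(n); print(n,m)
print(arm.read_state())
E
```

```text
side {'intrinsics': array([[477.6886,   0.    , 271.8215],
       [  0.    , 477.6886, 206.1651],
       [  0.    ,   0.    ,   1.    ]]), 'pose': array([[   0.9424,    0.2543,   -0.2175,  351.0219],
       [  -0.3345,    0.7026,   -0.628 , -694.3333],
       [  -0.0069,    0.6646,    0.7472, 1048.8462],
       [   0.    ,    0.    ,    0.    ,    1.    ]])}
top {'intrinsics': array([[437.448 ,   0.    , 270.3107],
       [  0.    , 437.448 , 204.8447],
       [  0.    ,   0.    ,   1.    ]]), 'pose': array([[   0.0026,    0.9971,   -0.0758,  523.2327],
       [  -0.9999,    0.0035,    0.0112,   80.2644],
       [   0.0115,    0.0758,    0.9971, 1499.5779],
       [   0.    ,    0.    ,    0.    ,    1.    ]])}
{'clock': 0.1, 'joints': array([ 1.3736,  0.3855,  0.0068, -0.0004, -1.194 , -0.2586]), 'joint_vel': array([-0.002 , -0.0004,  0.0027,  0.0011, -0.0013, -0.0001]), 'joint_efforts': array([ -0.0008, -39.3319,  18.8929,   4.198 ,  -0.0026,   0.    ]), 'position': array([275.0087, 561.0512, 403.7371]), 'ee_rot': array([ 0.9741, -0.226 , -0.0002,  0.0009]), 'contact_force': array([-0.7003, -1.1602, -0.1942]), 'wrist_torque': array([-0.0188, -0.0028,  0.0065]), 'grasp_force': 0.0, 'gripper_width': 85.35671298585167}
```

View pics/side0.png

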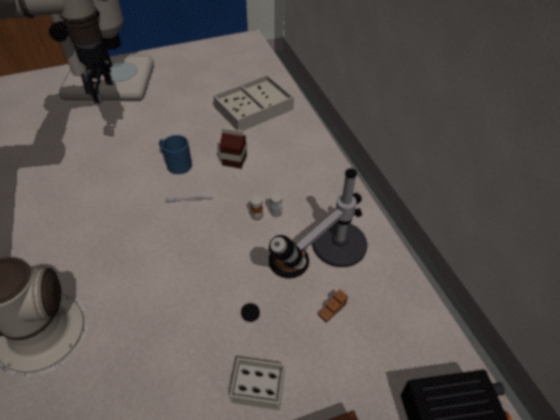

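View pics/top0.png

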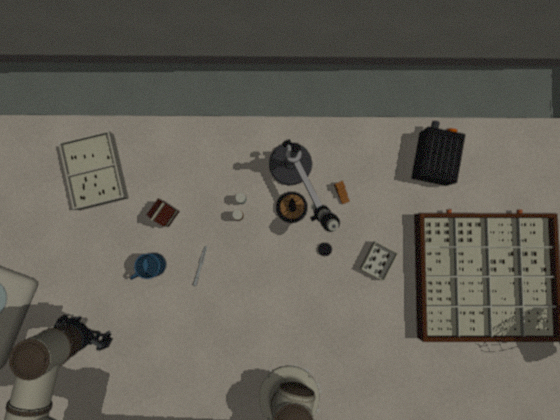

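The side view shows the stand at about (340,242), with the scope head at about (285,250). The top view shows the foot at (291,163), the stage at (291,207) and the scope head near (328,220), so the arm has to swing clockwise in the picture. Next I'll take zoomed crops.

```bash
cat > h.py <<'E'
import numpy as np, cv2
from bench import arm
np.set_printoptions(suppress=True,precision=3)
def ray(n,u,v):
    m=arm.camera_model(n);K=m["intrinsics"];P=m["pose"]
    d=np.linalg.solve(K,[u,v,1.]);d=P[:3,:3]@[d[0],-d[1],-d[2]];return P[:3,3],d
def plane(n,u,v,z):
    o,d=ray(n,u,v);return o+d*(z-o[2])/d[2]
def proj(n,p):
    m=arm.camera_model(n);q=m["pose"][:3,:3].T@(np.asarray(p,float)-m["pose"][:3,3])
    w=m["intrinsics"]@[q[0],-q[1],-q[2]];return w[:2]/w[2]
E
python3 - <<'E'
from h import *
a=cv2.imread("pics/top0.png")[130:260,240:370];b=cv2.imread("pics/side0.png")[160:290,245:375]
f=lambda x:cv2.convertScaleAbs(cv2.resize(x,(400,400),interpolation=cv2.INTER_CUBIC),alpha=2.2)
c=np.hstack([f(a),f(b)])
cv2.imwrite("pics/z0.png",c)
E
```

```text
(no output)
```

View pics/z0.png

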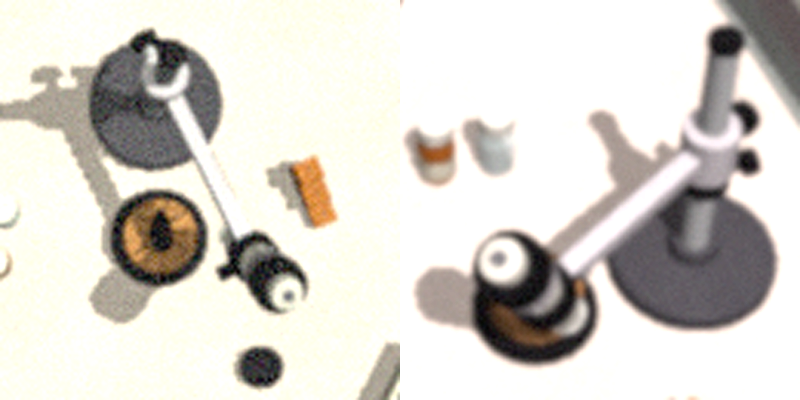

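The zoom shows the foot ellipse, the stage ring, the bar, and the white cap at (288,295) in the left panel and (500,257) in the right. The scale numbers can't be read, so I'll have to feel for the end stop. Next I'll measure with masks.

```bash
python3 - <<'E'
from h import *
t=cv2.GaussianBlur(cv2.imread("pics/top0.png"),(0,0),.6).astype(int)
mx=t.max(2); mn=t.min(2)
def ell(mask,c,name,r):
    m=np.zeros(mask.shape,np.uint8);y,x=np.mgrid[:420,:560];m[(mask)&(np.hypot(x-c[0],y-c[1])<r)]=255
    cs,_=cv2.findContours(m,cv2.RETR_EXTERNAL,cv2.CHAIN_APPROX_NONE)
    k=max(cs,key=cv2.contourArea);h=cv2.convexHull(k)
    e=cv2.fitEllipse(k);print(name,e,cv2.minEnclosingCircle(h));return e[0]
for thr in(45,55,65): 
    f=ell(mx<thr,(291,163),"foot",23); print(plane("top",*f,21))
print("desk",t[150,240],"foot",t[168,280],"cork",t[207,283],"ring",t[194,291],"shadow",t[185,268])
s=ell((t[...,2]-t[...,0]>22),(291,207),"cork",17)
print("cork",plane("top",*s,38))
b=ell(mx<42,(291,207),"ring",17.5);print("ring",plane("top",*b,12))
y,x=np.mgrid[:420,:560]
w=(mx>90)&(np.hypot(x-333,y-225.5)<6);c=[x[w].mean(),y[w].mean()];print("cap",w.sum(),c,plane("top",*c,241.6))
# bar edges
w=(mn>95)&(y>165)&(y<203)&(x>296)&(x<320)
for r in range(164,206,4): print(r,np.where(mn[r,293:325]>0)[0].size, mn[r,293:325])
E
```

```text
foot ((280.9832763671875, 167.302978515625), (20.37779426574707, 33.43494415283203), 154.312255859375) ((283.0, 165.5), 18.500099182128906)
[764.255  27.49   21.   ]
foot ((288.3525085449219, 163.73377990722656), (38.87150573730469, 39.71260070800781), 52.857181549072266) ((289.0, 162.39285278320312), 21.763696670532227)
[776.676   2.318  21.   ]
foot ((288.3254699707031, 163.7957305908203), (39.61569595336914, 40.26350784301758), 50.35810089111328) ((289.1091003417969, 162.58181762695312), 21.969614028930664)
[776.462   2.411  21.   ]
desk [112 123 130] foot [47 45 44] cork [ 44  73 100] ring [24 39 54] shadow [70 75 81]
cork ((291.5538635253906, 206.09475708007812), (22.842130661010742, 23.906103134155273), 50.40256881713867) ((291.67193603515625, 206.1526336669922), 12.388742446899414)
cork [630.376  -7.451  38.   ]
ring ((290.78509521484375, 207.0269317626953), (28.842695236206055, 29.680435180664062), 67.4144287109375) ((290.921875, 207.03125), 15.21442985534668)
ring [629.085  -6.384  12.   ]
cap 82 [np.float64(333.4390243902439), np.float64(225.58536585365854)] [ 559.613 -115.
[... 831 characters left out ...]
1 112 113]
188 32 [112 111 112 111 111 110 110 109 109 111 110 108  97  87  95 111 115 117
 114 108 106 108 113 113 113 113 111 110 108 111 111 112]
192 32 [ 41  44  53  67  78  86  95 104 111 112 111 111 111 110  99  86  91 108
 115 113 114 113 107 105 110 111 111 111 110 112 112 110]
196 32 [ 37  37  41  43  36  32  29  26  27  45  71  94 107 110 110 108  96  84
  92 110 116 116 117 116 114 112 109 109 111 113 110 112]
200 32 [ 15  22  33  36  43  43  43  46  41  33  26  31  60  90 107 112 110 107
  98  84  95 110 114 116 118 117 113 110 111 111 110 109]
204 32 [ 12  13  22  28  34  38  32  31  34  36  32  31  31  41  74 101 109 107
  97  86  73  70  93 112 116 115 117 113 103  92  90  95]
```

```bash
cat >> h.py <<'E'
from scipy.spatial.transform import Rotation as Ro
def go(pos,R,s=None):
    s=s or arm.read_state();R0=Ro.from_quat(s["ee_rot"])
    print("travel",R0.inv().apply(np.array(pos)-s["position"]),"dr",(R0.inv()*R).as_rotvec(),"j",s["joints"])
def toolR(yaw,tilt=0):  # x_tool towards yaw, z down, tilted so that tool points down and towards yaw
    return Ro.from_euler("z",yaw)*Ro.from_matrix(np.diag([1.,-1,-1]))*Ro.from_euler("y",tilt)
E
python3 - <<'E'
from h import *
p,q=plane("top",299.7,168,164),plane("top",315.6,200,164);print(p,q,"bar ang",np.degrees(np.arctan2(p[1]-q[1],p[0]-q[0])))
print("foot",plane("top",290.4,163.1,21))
d=(p-q)/np.linalg.norm(p-q)
for x in(775,779,783): print(p+d*(x-p[0])/d[0])
f=lambda u,v:(245+(u-400+.5)/3.0769-.5,160+(v+.5)/3.0769-.5)
print("side foot",plane("side",*f(693,258),21),"cap",plane("side",*f(500,257),241.6),"posttop",plane("side",*f(727,40),280), plane("top",240+(155)/3.077-.3,130+40/3.077,280))
print(toolR(0,.49).as_matrix()[:,2])
th=np.radians(26.4);S=np.array([779.5,-4.5,0])
go(S+[-135*np.cos(th),-135*np.sin(th),404],toolR(th))
E
```

```text
[739.034 -25.154 164.   ] [640.146 -73.737 164.   ] bar ang 26.164625888506734
foot [778.895  -4.682  21.   ]
[775.     -7.484 164.   ]
[779.     -5.519 164.   ]
[783.     -3.554 164.   ]
side foot [777.34  -19.416  21.   ] cap [ 561.533 -118.495  241.6  ] posttop [779.841 -12.984 280.   ] [791.532  11.072 280.   ]
[ 0.471  0.    -0.882]
travel [619.847 392.763   0.558] dr [ 0.002  0.001 -0.917] j [ 1.374  0.385  0.007 -0.    -1.194 -0.259]
```

Emit:
move_arm(fingers=[60, 60, 60, 60, 60, 60, 60, 60, 60, 60], travel=[[40, 25, 0], [80, 50, 0], [120, 75, 0], [160, 100, 0], [200, 125, 0], [240, 150, 0], [280, 175, 0], [320, 200, 0], [360, 225, 0], [400, 250, 0]], dr=[[0, 0, -0.09], [0, 0, -0.18], [0, 0, -0.27], [0, 0, -0.36], [0, 0, -0.45], [0, 0, -0.54], [0, 0, -0.63], [0, 0, -0.72], [0, 0, -0.81], [0, 0, -0.917]])

```text
clock: 1.1
position: [524.7, 158.8, 404.5]
ee_rot: [0.973, 0.231, -0.0, -0.0]
contact_force: [0.7, 0.2, 0.8]
gripper_width: 60.3
grasp_force: 0.0
```

```bash
python3 - <<'E'
from h import *
th=np.radians(26.4);S=np.array([779.3,-5,0])
go(S+[-135*np.cos(th),-135*np.sin(th),404],toolR(th))
E
```

```text
travel [ 18.947 260.019   0.431] dr [-0.     0.001  0.005] j [ 0.59   0.255 -0.182 -0.    -1.134  1.447]
```

Emit:
move_arm(fingers=[60, 60, 60, 60, 60, 60, 60, 60, 60], travel=[[3, 40, 0], [6, 80, 0], [9, 120, 0], [12, 160, 0], [15, 200, 0], [18, 240, 0], [19, 260, 0], [19, 260, 0], [19, 260, 0]], dr=[[0, 0, 0], [0, 0, 0], [0, 0, 0], [0, 0, 0], [0, 0, 0], [0, 0, 0], [0, 0, 0], [0, 0, 0], [0, 0, 0]])

```text
clock: 2.0
position: [656.8, -64.0, 403.8]
ee_rot: [0.974, 0.228, -0.001, -0.0]
contact_force: [0.2, 0.8, 0.4]
gripper_width: 59.9
grasp_force: 0.0
```

```bash
python3 - <<'E'
from h import *
th=np.radians(26.4);S=np.array([779.3,-5,0])
go(S+[-135*np.cos(th),-135*np.sin(th),311],toolR(th))
E
```

```text
travel [ 1.061  1.662 92.762] dr [-0.001  0.001 -0.001] j [ 0.147  0.446  0.102 -0.    -1.229  1.884]
```

Emit:
move_arm(fingers=[60, 60, 60, 60, 60, 60], travel=[[1, 1.5, 25], [1, 1.5, 50], [1, 1.5, 75], [1, 1.5, 93], [1, 1.5, 93], [1, 1.5, 93]], dr=[[0, 0, 0], [0, 0, 0], [0, 0, 0], [0, 0, 0], [0, 0, 0], [0, 0, 0]])

```text
clock: 2.6
position: [658.5, -63.7, 312.4]
ee_rot: [0.973, 0.229, 0.0, 0.0]
contact_force: [-0.3, 1.0, 0.5]
gripper_width: 60.3
grasp_force: 0.0
```

```bash
python3 - <<'E'
from h import *
for n,(x,y) in dict(top=(240,130),side=(245,150)).items():
    im=arm.get_image(n);cv2.imwrite(f"pics/{n}1.png",im[:,:,::-1])
a=cv2.imread("pics/top1.png")[130:260,240:370];b=cv2.imread("pics/side1.png")[140:270,245:375]
f=lambda x:cv2.convertScaleAbs(cv2.resize(x,(400,400),interpolation=cv2.INTER_CUBIC),alpha=2.2)
cv2.imwrite("pics/z1.png",np.hstack([f(a),f(b)]))
s=arm.read_state();print(s["position"],s["contact_force"])
E
```

```text
[658.79  -64.042 313.528] [ 0.243 -0.191 -0.067]
```

View pics/z1.png

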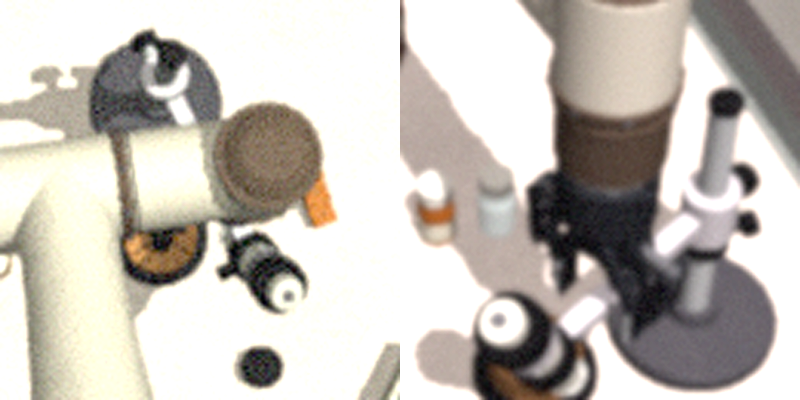

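The picture shows the fingers on both sides of the bar, at about (625,290) in the right panel. I'll close them.

Emit:
move_arm(fingers=[10, 10, 10, 10, 10, 10], travel=[[0, 0, 0], [0, 0, 0], [0, 0, 0], [0, 0, 0], [0, 0, 0], [0, 0, 0]], dr=[[0, 0, 0], [0, 0, 0], [0, 0, 0], [0, 0, 0], [0, 0, 0], [0, 0, 0]])

```text
clock: 3.3
position: [658.7, -65.0, 312.8]
ee_rot: [0.974, 0.229, 0.001, 0.0]
contact_force: [-0.1, -1.8, 6.2]
gripper_width: 17.3
grasp_force: 60.7
```

```bash
python3 - <<'E'
from h import *
S=np.array([779.3,-5,0]); B=np.array([629.4,-6.8,0])
s=arm.read_state();P=s["position"];print(P,s["gripper_width"],s["contact_force"],s["grasp_force"])
rel=P-S;r=np.hypot(*rel[:2]);a0=np.arctan2(-rel[1],-rel[0]);yaw=2*np.arctan2(s["ee_rot"][1],s["ee_rot"][0]);print("r",r,"ang",np.degrees(a0),"yaw",np.degrees(yaw))
a1=np.arctan2(S[1]-B[1],S[0]-B[0]);print("target",np.degrees(a1))
for k in np.linspace(0,1,10)[1:]:
    D=k*(a1-a0);R=Ro.from_euler("z",D)
    R0=Ro.from_quat(s["ee_rot"]);print(np.round(R0.inv().apply(R.apply(rel)-rel),1),round(-D,3))
E
```

```text
[658.679 -65.017 312.751] 17.28987140065799 [-0.149 -1.79   6.2  ] 60.73571562767029
r 134.72727909503868 ang 26.453221776259188 yaw 26.41773825398163
target 0.6879749605732295
[ 0.2 -6.7 -0. ] 0.05
[  0.7 -13.4  -0. ] 0.1
[  1.5 -20.1  -0. ] 0.15
[  2.7 -26.7  -0. ] 0.2
[  4.2 -33.3  -0. ] 0.25
[  6.  -39.8  -0. ] 0.3
[  8.1 -46.2  -0. ] 0.35
[ 10.6 -52.4  -0.1] 0.4
[ 13.4 -58.6  -0.1] 0.45
```

Emit:
move_arm(fingers=[10, 10, 10, 10, 10, 10, 10, 10, 10, 10], travel=[[0.2, -6.7, 0], [0.7, -13.4, 0], [1.5, -20.1, 0], [2.7, -26.7, 0], [4.2, -33.3, 0], [6, -39.8, 0], [8.1, -46.2, 0], [10.6, -52.4, 0], [13.4, -58.6, 0], [13.4, -58.6, 0]], dr=[[0, 0, 0.05], [0, 0, 0.1], [0, 0, 0.15], [0, 0, 0.2], [0, 0, 0.25], [0, 0, 0.3], [0, 0, 0.35], [0, 0, 0.4], [0, 0, 0.45], [0, 0, 0.45]])

```text
clock: 4.3
position: [644.6, -5.9, 312.7]
ee_rot: [1.0, 0.006, 0.001, 0.0]
contact_force: [-1.0, -1.7, 5.8]
gripper_width: 16.9
grasp_force: 61.0
```

Emit:
move_arm(fingers=[10, 10, 10], travel=[[0, 0, 0], [0, 0, 0], [0, 0, 0]], dr=[[0, 0, 0], [0, 0, 0], [0, 0, 0]])

```text
clock: 4.6
position: [644.6, -6.1, 312.7]
ee_rot: [1.0, 0.006, 0.001, -0.0]
contact_force: [-0.4, 0.7, 4.2]
gripper_width: 16.5
grasp_force: 61.0
```

```bash
cat > cap.py <<'E'
from h import *
import sys
tag=sys.argv[1]
im=arm.get_image("top");cv2.imwrite(f"pics/top{tag}.png",im[:,:,::-1]);im2=arm.get_image("side");cv2.imwrite(f"pics/side{tag}.png",im2[:,:,::-1])
S=np.array([779.3,-5,0]);a=np.radians(.69);E=S+[-247.6*np.cos(a),-247.6*np.sin(a),241.6]
y,x=np.mgrid[:420,:560]
for n,i in(("top",im),("side",im2)):
    e=proj(n,E);t=i.astype(int);w=(t.min(2)>85)&(np.hypot(x-e[0],y-e[1])<9)
    cs=cv2.connectedComponentsWithStats(w.astype(np.uint8));k=1+np.argmax(cs[2][1:,4]);c=cs[3][k]
    p=plane(n,*c,241.6);print(n,"exp",e,"got",c,cs[2][k],p,"ang",np.degrees(np.arctan2(S[1]-p[1],S[0]-p[0])))
f=lambda x:cv2.convertScaleAbs(cv2.resize(x,(400,400),interpolation=cv2.INTER_CUBIC),alpha=2.2)
cv2.imwrite(f"pics/z{tag}.png",np.hstack([f(im[130:260,225:355,::-1]),f(im2[140:270,215:345,::-1])]))
s=arm.read_state();print(s["position"],s["contact_force"],s["wrist_torque"],s["ee_rot"])
E
python3 cap.py 2
```

```text
top exp [296.023 235.198] got [296.379 237.09 ] [288 229  18  16 145] [526.303  -8.996 241.6  ] ang 0.9049041952143823
side exp [247.897 209.839] got [247.747 209.783] [239 201  18  17 217] [531.451  -7.709 241.6  ] ang 0.626224346889627
[644.621  -6.064 312.735] [-0.484 -0.347  6.111] [-0.187  0.245 -0.161] [ 1.     0.006  0.001 -0.   ]
```

View pics/z2.png

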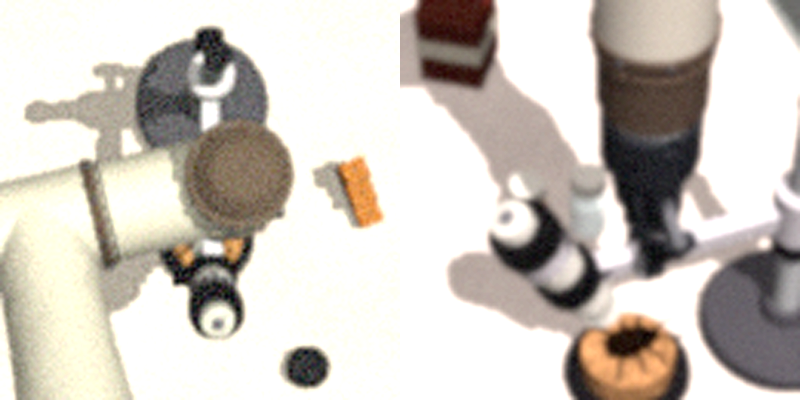

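The picture shows the bar pointing at the stage, and the cap sits within 0.3° of the aimed direction in both views. I'll release and rise.

Emit:
move_arm(fingers=[60, 60, 60, 60, 60, 60, 60, 60, 60], travel=[[0, 0, 0], [0, 0, 0], [0, 0, 0], [0, 0, 0], [0, 0, -20], [0, 0, -50], [0, 0, -80], [0, 0, -110], [0, 0, -110]], dr=[[0, 0, 0], [0, 0, 0], [0, 0, 0], [0, 0, 0], [0, 0, 0], [0, 0, 0], [0, 0, 0], [0, 0, 0], [0, 0, 0]])

```text
clock: 5.6
position: [645.0, -6.2, 427.2]
ee_rot: [1.0, 0.006, 0.005, -0.0]
contact_force: [-0.0, 0.1, 0.9]
gripper_width: 60.2
grasp_force: 0.0
```

Emit:
move_arm(fingers=[85, 85, 85, 85, 85, 85, 85], travel=[[-20, -40, -10], [-40, -80, -20], [-60, -120, -20], [-80, -160, -20], [-100, -180, -20], [-120, -180, -20], [-120, -180, -20]], dr=[[0, 0, 0], [0, 0, 0], [0, 0, 0], [0, 0, 0], [0, 0, 0], [0, 0, 0], [0, 0, 0]])

```text
clock: 6.3
position: [520.5, 173.1, 441.6]
ee_rot: [1.0, 0.007, -0.001, -0.0]
contact_force: [1.4, 1.0, 0.6]
gripper_width: 84.9
grasp_force: 0.0
```

```bash
python3 cap.py 3; python3 - <<'E'
from h import *
y,x=np.mgrid[:420,:560]
for n in("top","side"):
    t=cv2.imread(f"pics/{n}3.png").astype(int);e=proj(n,[629.4,-6.8,38])
    w=(t[...,2]-t[...,0]>22)&(np.hypot(x-e[0],y-e[1])<22)
    cs,_=cv2.findContours(w.astype(np.uint8),cv2.RETR_EXTERNAL,cv2.CHAIN_APPROX_NONE);k=max(cs,key=cv2.contourArea)
    el=cv2.fitEllipse(k);print(n,e,el,cv2.boundingRect(k),plane(n,*el[0],38), plane(n,*el[0],31))
E
```

```text
top exp [296.023 235.198] got [296.386 236.979] [288 229  18  16 145] [526.619  -9.016 241.6  ] ang 0.9106613845345981
side exp [247.897 209.839] got [247.714 209.592] [239 201  18  17 206] [531.555  -7.139 241.6  ] ang 0.4946299061350766
[522.301 172.564 441.678] [-0.569 -0.203 -0.017] [-0.053 -0.031  0.018] [ 1.     0.006  0.    -0.   ]
top [291.36  206.385] ((284.49725341796875, 204.85585021972656), (8.606013298034668, 21.911529541015625), 7.4149556159973145) (280, 195, 10, 22) [634.458  16.215  38.   ] [634.991  15.908  31.   ]
side [286.865 251.303] ((288.9660339355469, 256.02154541015625), (29.456188201904297, 30.997011184692383), 75.10418701171875) (273, 240, 32, 32) [629.173 -22.761  38.   ] [631.099 -18.11   31.   ]
```

View pics/z3.png

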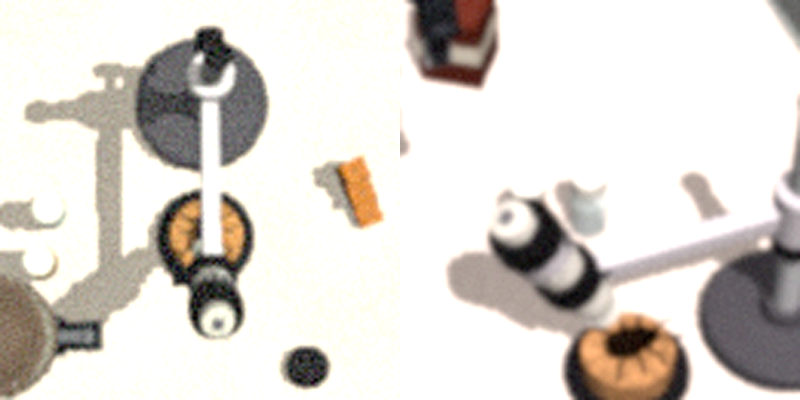

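```bash
python3 - <<'E'
from h import *
t=cv2.imread("pics/top0.png").astype(int);y,x=np.mgrid[:420,:560]
w=(t[...,2]<45)&(np.hypot(x-291.4,y-206.2)<9.5)
w=cv2.morphologyEx(w.astype(np.uint8),cv2.MORPH_OPEN,np.ones((3,3),np.uint8))>0
c=[x[w].mean(),y[w].mean()];print("beetle",w.sum(),c,plane("top",*c,50))
print("side expect beetle",proj("side",[629.4,-6.8,56]),"cork top",proj("side",[629.4,-6.8,38]),"mid",proj("side",[629.4,-6.8,25]),"foot",proj("side",[779.3,-5,21]), proj("side",[779.3,-5,280]))
print("posttop top", plane("top",293.6,144.4,280))
# foot and stage: radial edge fit in clean top3
g=cv2.imread("pics/top3.png").min(2).astype(np.float32)
def circ(c,r,z,skip):
    for _ in range(4):
        pts=[]
        for a in np.radians(np.arange(0,360,4)):
            if skip(np.degrees(a)): continue
            rr=np.arange(r-5,r+5,.25);v=cv2.remap(g,(c[0]+rr*np.cos(a)).astype(np.float32)[None],(c[1]+rr*np.sin(a)).astype(np.float32)[None],cv2.INTER_LINEAR)[0]
            k=np.argmax(np.gradient(cv2.blur(v[None],(5,1))[0]));pts.append([c[0]+rr[k]*np.cos(a),c[1]+rr[k]*np.sin(a)])
        el=cv2.fitEllipse(np.array(pts,np.float32));c=el[0]
    print(el,plane("top",*c,z))
circ((290.3,163),22,21,lambda a:60<a<120 or a>250 and a<300 or 150<a<215)
g=cv2.imread("pics/top0.png").min(2).astype(np.float32)
circ((290.8,207),15,12,lambda a:60<a<150 or a>200 and a<260 or a>340 or a<30)
E
```

```text
beetle 73 [np.float64(291.73972602739724), np.float64(205.6027397260274)] [631.139  -7.351  50.   ]
side expect beetle [286.981 247.165] cork top [286.865 251.303] mid [286.783 254.237] foot [338.291 239.316] [349.206 170.436]
posttop top [787.569   1.099 280.   ]
((289.0094299316406, 163.76211547851562), (42.88285827636719, 45.62074279785156), 77.49348449707031) [776.589   0.073  21.   ]
((291.0735778808594, 206.99667358398438), (31.04327392578125, 31.617475509643555), 50.40485763549805) [629.192  -7.369  12.   ]
```

```bash
python3 - <<'E'
from h import *
g=cv2.imread("pics/top3.png").min(2).astype(float)
P=[]
for r in list(range(164,182,2))+list(range(196,209,2)):
    v=g[r,285:303];gr=np.gradient(v);l=np.argmax(gr[:9]);q=9+np.argmin(gr[9:])
    f=lambda k:k+0.5*(gr[k-1]-gr[k+1])/(gr[k-1]-2*gr[k]+gr[k+1])
    P.append(plane("top",285+(f(l)+f(q))/2,r,164)); print(r,f(l)+285,f(q)+285,P[-1][:2])
P=np.array(P);k=np.polyfit(P[:,0],P[:,1],1);print("ang",np.degrees(np.arctan(k[0])),np.polyval(k,[779,644,530]))
for c in((247.7,209.6),(246,207.6)):print(plane("side",*c,241.6))
E
```

```text
164 289.9406779661017 295.7173913043478 [751.398  -3.964]
166 289.9230769230769 295.7894736842105 [745.167  -4.04 ]
168 289.84328358208955 295.88461538461536 [738.94   -4.056]
170 289.94 295.92 [732.718  -4.252]
172 290.05555555555554 295.8333333333333 [726.499  -4.288]
174 290.01666666666665 296.0 [720.286  -4.477]
176 290.01724137931035 295.99295774647885 [714.076  -4.459]
178 290.037037037037 296.0744680851064 [707.871  -4.607]
180 290.0692307692308 295.96938775510205 [701.67   -4.487]
196 290.1166666666667 296.27272727272725 [652.217  -4.96 ]
198 290.1 296.2073170731707 [646.055  -4.826]
200 290.1170212765957 296.1511627906977 [639.896  -4.758]
202 290.2096774193548 296.2708333333333 [633.743  -5.075]
204 290.0263157894737 296.65384615384613 [627.595  -5.373]
206 290.1027397260274 296.4375 [621.449  -5.15 ]
208 290.5869565217391 296.7340425531915 [615.312  -6.338]
ang 0.6135091353302621 [-3.698 -5.143 -6.364]
[531.519  -7.151 241.6  ]
[529.728  -0.12  241.6  ]
```

The bar lies at 0.61° and the cap at about 0.7°, against 0.7 to 1.0° for the stage, so the swing is within about 1 to 2 mm. Next is the sleeve, approached along the tube axis.

```bash
cat >> h.py <<'E'
A=np.radians(.8);T=np.radians(28);U=np.array([-np.sin(T)*np.cos(A),-np.sin(T)*np.sin(A),np.cos(T)])
SG=np.array([544.5,-7.8,216.]);
E
python3 - <<'E'
from h import *
print(SG+240*U,SG+158*U)
go(SG+240*U,toolR(A,T))
E
```

```text
[431.838  -9.373 427.907] [470.331  -8.836 355.506]
travel [-92.616 180.853  13.735] dr [ 0.     0.488 -0.002] j [ 0.614  0.232 -0.117  0.    -1.221  0.969]
```

Emit:
move_arm(fingers=[85, 85, 85, 85, 85, 85, 85, 85, 85, 85], travel=[[-25, 10, 0], [-50, 30, 0], [-75, 50, 5], [-92, 80, 13], [-92, 110, 13.5], [-92, 140, 13.5], [-92.5, 165, 13.5], [-92.5, 181, 13.5], [-92.5, 181, 13.5], [-92.5, 181, 13.5]], dr=[[0, 0.1, 0], [0, 0.2, 0], [0, 0.3, 0], [0, 0.4, 0], [0, 0.488, 0], [0, 0.488, 0], [0, 0.488, 0], [0, 0.488, 0], [0, 0.488, 0], [0, 0.488, 0]])

```text
clock: 7.4
position: [432.5, -10.0, 428.2]
ee_rot: [0.97, 0.005, 0.242, -0.001]
contact_force: [-0.5, 0.5, -0.4]
gripper_width: 84.6
grasp_force: 0.0
```

```bash
python3 - <<'E'
from h import *
go(SG+240*U,toolR(A,T));go(SG+158*U,toolR(A,T))
E
python3 cap.py 4
```

```text
travel [-0.696 -0.65   0.013] dr [ 0.002  0.001 -0.004] j [ 0.387 -0.07  -0.646  0.331 -0.561  0.95 ]
travel [-0.652 -0.838 82.013] dr [ 0.002  0.001 -0.004] j [ 0.387 -0.07  -0.646  0.331 -0.561  0.95 ]
top exp [296.023 235.198] got [296.524 237.   ] [288 229  18  16 147] [526.561  -9.412 241.6  ] ang 1.0000007621508378
side exp [247.897 209.839] got [249.887 208.747] [241 201  16  17 150] [536.925  -6.389 241.6  ] ang 0.32844856741965617
[432.285  -9.34  428.104] [-0.36  -0.204  0.356] [-0.028  0.904 -0.014] [ 0.97   0.006  0.241 -0.001]
```

View pics/z4.png

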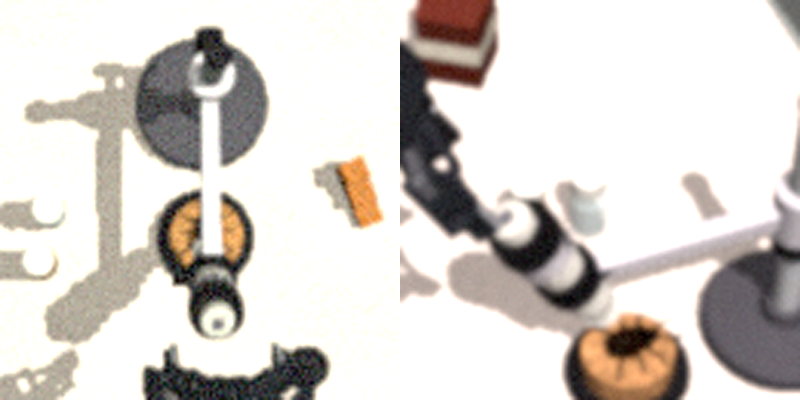

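The picture shows the open fingers at (172,352) and (282,352) on either side of the cap's line at (217,320). I'll check that offset more closely.

```bash
python3 - <<'E'
from h import *
g=cv2.imread("pics/top4.png").min(2)
for r in range(240,250): print(r,g[r,274:326])
s=arm.read_state();R=Ro.from_quat(s["ee_rot"]);
for y in(-57,-42.5,42.5,57): print(y,proj("top",s["position"]+R.apply([0,y,160])))
E
```

```text
240 [117 119 124 121 115 118 119 120 116 115 119 119 117 122 122 116 112 109
 101  98  93 100  96  97 106 107 111 115 122 115 116 115 113 118 111 118
 116 117 114 116 116 114 118 118 118 118 118 116 120 119 122 118]
241 [119 121 118 120 118 112 102  96 108 118 116 120 122 114 114 118 122 116
 111 115 112 111 116 117 114 119 115 120 118 122 120 113 119 114 116 112
 114 120 109  87  86 102 113 117 119 120 122 117 113 116 114 114]
242 [119 123 121 119 117 109  83  77  89 113 120 116 118 121 119 119 113 115
 115 116 119 119 117 118 113 118 116 119 114 118 121 116 120 122 117 123
 116 118 107  75  65  85 101 106 114 114 112  95  85  91  81  80]
243 [118 120 120 112  93  78  64  60  76 114 120 115 115 115 118 122 112 116
 120 121 116 116 120 117 114 115 121 116 118 115 113 115 118 119 121 122
 119 119 109  71  43  71  72  73  84  92  85  58  44  45  41  39]
244 [124 120 121 110  63  31  53  62  73 110 113 117 114 113 116 121 116 116
 116 115 119 117 119 118 118 118 118 119 118 121 115 118 120 117 117 126
 123 120 105  71  46  65  56  42  55  67  46  22  19  14  19  29]
245 [119 123 123 105
[... 449 characters left out ...]
 67  95 115 118 125 115 116 121 115 118
 117 117 116 120 118 122 117 118 117 121 116 120 117 118 120 119 122 123
 120 124 110  67  29  43  46  33  14   2  27  10   8  31  17  30]
248 [101 108 121 111  49   9  21  29  52  84 106 115 117 116 115 118 121 117
 119 117 118 121 116 119 117 120 118 120 119 113 122 120 117 120 121 124
 119 114  96  68  21  30  31  24  28  24  28  30  11  13  22  27]
249 [ 64  74  93  75  41  16  21  15  38  53  70  86  90  85  90 107 113 117
 119 116 117 116 115 116 116 117 122 123 122 117 118 122 120 121 122 114
  93  82  64  54  25  21  12  12  24   8   5  18  21   5   4  11]
-57 [276.769 244.139]
-42.5 [282.016 244.092]
42.5 [312.745 243.82 ]
57 [317.982 243.774]
```

Emit:
move_arm(fingers=[85, 85, 85, 85, 85, 85], travel=[[-1.5, 0, 20], [-1.5, 0, 40], [-1.5, 0, 60], [-1.5, 0, 82], [-1.5, 0, 82], [-1.5, 0, 82]], dr=[[0, 0, 0], [0, 0, 0], [0, 0, 0], [0, 0, 0], [0, 0, 0], [0, 0, 0]])

```text
clock: 8.1
position: [469.2, -8.8, 355.0]
ee_rot: [0.97, 0.006, 0.241, -0.001]
contact_force: [0.3, -0.9, -0.2]
gripper_width: 84.8
grasp_force: 0.0
```

```bash
python3 - <<'E'
from h import *
go(SG+158*U,toolR(A,T))
E
python3 cap.py 5
```

```text
travel [1.288 0.065 0.054] dr [ 0.002  0.002 -0.002] j [ 0.327  0.079 -0.746  0.491 -0.314  0.82 ]
top exp [296.023 235.198] got [295.382 232.418] [291 229  10   9  55] [539.677  -6.154 241.6  ] ang 0.2759549439274757
side exp [247.897 209.839] got [253.66 208.46] [250 202   7  14  50] [545.185  -8.463 241.6  ] ang 0.8475608696829098
[469.169  -8.758 356.162] [-0.046  0.283  0.305] [-0.008  0.914  0.021] [ 0.97   0.006  0.242 -0.002]
```

View pics/z5.png

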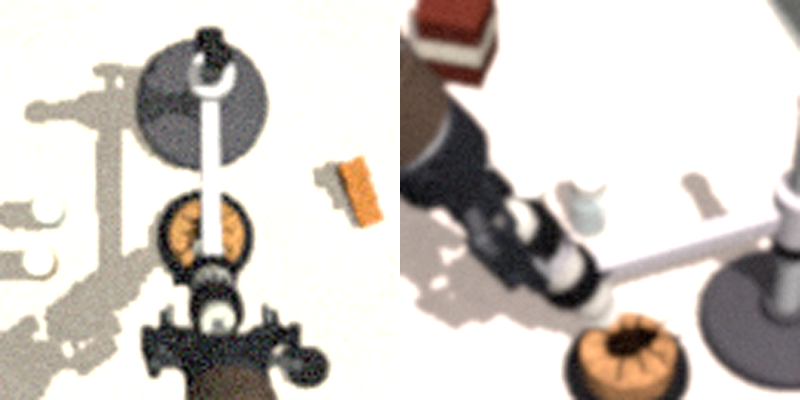

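The fingers now stand on either side of the grip band: midpoint about 218 against the sleeve at 217 in the left panel. I'll close them.

Emit:
move_arm(fingers=[48, 48, 48, 48, 48, 48], travel=[[0, 0, 0], [0, 0, 0], [0, 0, 0], [0, 0, 0], [0, 0, 0], [0, 0, 0]], dr=[[0, 0, 0], [0, 0, 0], [0, 0, 0], [0, 0, 0], [0, 0, 0], [0, 0, 0]])

```text
clock: 8.8
position: [468.8, -9.0, 356.4]
ee_rot: [0.97, 0.006, 0.243, -0.002]
contact_force: [-6.3, 2.7, 5.2]
gripper_width: 50.3
grasp_force: 60.8
```

```bash
cat > st.py <<'E'
from h import *
s=arm.read_state();R=Ro.from_quat(s["ee_rot"])
print("j6",s["joints"][5],"F_tool",R.inv().apply(s["contact_force"]),"M_tool",R.inv().apply(s["wrist_torque"]),s["gripper_width"],s["grasp_force"],s["position"])
R0=toolR(A,T);print("turn",(R0.inv()*R).as_rotvec())
E
python3 st.py
```

```text
j6 0.8197925422329887 F_tool [-3.109 -2.731 -7.532] M_tool [ 0.716 -1.583  0.048] 50.335632063172376 60.827075242996216 [468.796  -8.963 356.369]
turn [-0.     0.002  0.002]
```

Emit:
move_arm(fingers=[48, 48, 48, 48, 48, 48], travel=[[0, 0, 0], [0, 0, 0], [0, 0, 0], [0, 0, 0], [0, 0, 0], [0, 0, 0]], dr=[[0, 0, 0.07], [0, 0, 0.14], [0, 0, 0.21], [0, 0, 0.28], [0, 0, 0.35], [0, 0, 0.35]])

```text
clock: 9.4
position: [468.9, -8.7, 356.4]
ee_rot: [0.956, -0.164, 0.239, -0.045]
contact_force: [-5.6, 3.5, 5.7]
gripper_width: 50.8
grasp_force: 60.8
```

```bash
python3 st.py
```

```text
j6 0.4685752336659807 F_tool [-3.301 -2.58  -7.626] M_tool [ 0.478 -2.017  0.039] 50.78750801426373 60.765838623046875 [468.881  -8.659 356.433]
turn [0.001 0.002 0.353]
```

Emit:
move_arm(fingers=[48, 48, 48, 48, 48, 48], travel=[[0, 0, 0], [0, 0, 0], [0, 0, 0], [0, 0, 0], [0, 0, 0], [0, 0, 0]], dr=[[0, 0, 0.07], [0, 0, 0.14], [0, 0, 0.21], [0, 0, 0.28], [0, 0, 0.35], [0, 0, 0.35]])

```text
clock: 10.0
position: [469.1, -8.5, 356.5]
ee_rot: [0.913, -0.327, 0.228, -0.086]
contact_force: [-4.1, 3.3, 4.7]
gripper_width: 50.4
grasp_force: 61.0
```

```bash
python3 st.py
```

```text
j6 0.11857144614059124 F_tool [-3.243 -1.702 -6.111] M_tool [-0.09  -1.826 -0.037] 50.41191188448557 60.99982023239136 [469.146  -8.537 356.55 ]
turn [0.002 0.003 0.703]
```

Emit:
move_arm(fingers=[48, 48, 48, 48, 48, 48], travel=[[0, 0, 0], [0, 0, 0], [0, 0, 0], [0, 0, 0], [0, 0, 0], [0, 0, 0]], dr=[[0, 0, 0.07], [0, 0, 0.14], [0, 0, 0.21], [0, 0, 0.28], [0, 0, 0.35], [0, 0, 0.35]])

```text
clock: 10.6
position: [469.6, -8.4, 356.8]
ee_rot: [0.842, -0.481, 0.21, -0.124]
contact_force: [-3.3, 3.0, 5.8]
gripper_width: 50.4
grasp_force: 61.3
```

```bash
python3 st.py
```

```text
j6 -0.23023704594431646 F_tool [-2.698 -1.35  -6.662] M_tool [-0.336 -1.334  0.055] 50.413805192612074 61.3480281829834 [469.581  -8.387 356.812]
turn [0.003 0.003 1.051]
```

Emit:
move_arm(fingers=[48, 48, 48], travel=[[0, 0, 0], [0, 0, 0], [0, 0, 0]], dr=[[0, 0, 0.06], [0, 0, 0.12], [0, 0, 0.12]])

```text
clock: 10.9
position: [470.0, -8.0, 357.1]
ee_rot: [0.814, -0.527, 0.203, -0.136]
contact_force: [-1.1, 2.8, 5.7]
gripper_width: 50.6
grasp_force: 61.8
```

```bash
python3 st.py
```

```text
j6 -0.3450690695624044 F_tool [-1.845 -2.729 -5.47 ] M_tool [-0.306 -0.881 -1.384] 50.5563977995335 61.77175283432007 [470.038  -8.006 357.1  ]
turn [0.003 0.004 1.163]
```

The end stop shows at 1.16 rad with −1.4 N m, so 6 is at about 1.05 rad and the sleeve started at 3. I'll go back to 5.

Emit:
move_arm(fingers=[48, 48, 48, 48, 48, 48, 48, 48], travel=[[0, 0, 0], [0, 0, 0], [0, 0, 0], [0, 0, 0], [0, 0, 0], [0, 0, 0], [0, 0, 0], [0, 0, 0]], dr=[[0, 0, -0.07], [0, 0, -0.14], [0, 0, -0.21], [0, 0, -0.28], [0, 0, -0.35], [0, 0, -0.4], [0, 0, -0.45], [0, 0, -0.45]])

```text
clock: 11.7
position: [469.7, -8.7, 356.9]
ee_rot: [0.91, -0.335, 0.228, -0.088]
contact_force: [-2.0, 1.8, 5.5]
gripper_width: 50.8
grasp_force: 61.8
```

```bash
python3 st.py; python3 st.py
```

```text
j6 0.10203482537360424 F_tool [-0.533 -1.931 -5.731] M_tool [-0.009 -0.877  0.008] 50.783034253685685 61.849132776260376 [469.674  -8.684 356.909]
turn [0.002 0.004 0.72 ]
j6 0.10203482537360424 F_tool [-0.533 -1.931 -5.731] M_tool [-0.009 -0.877  0.008] 50.783034253685685 61.849132776260376 [469.674  -8.684 356.909]
turn [0.002 0.004 0.72 ]
```

Emit:
move_arm(fingers=[48, 48], travel=[[0, 0, 0], [0, 0, 0]], dr=[[0, 0, -0.05], [0, 0, -0.05]])

```text
clock: 11.9
position: [469.6, -8.7, 356.9]
ee_rot: [0.918, -0.312, 0.23, -0.082]
contact_force: [-2.0, 1.5, 6.1]
gripper_width: 50.6
grasp_force: 61.9
```

```bash
python3 st.py
```

```text
j6 0.1517330335109392 F_tool [-0.029 -1.892 -6.355] M_tool [-0.001 -0.904  0.098] 50.57299711812284 61.86266899108887 [469.627  -8.718 356.867]
turn [0.002 0.004 0.67 ]
```

Emit:
move_arm(fingers=[48, 48, 85, 85, 85, 85, 85, 85, 85], travel=[[0, 0, 0], [0, 0, 0], [0, 0, 0], [0, 0, 0], [0, 0, 0], [0, 0, 0], [0, 0, -30], [0, 0, -70], [0, 0, -90]], dr=[[0, 0, 0.05], [0, 0, 0.05], [0, 0, 0.05], [0, 0, 0.05], [0, 0, 0.05], [0, 0, 0.05], [0, 0, 0.05], [0, 0, 0.05], [0, 0, 0.05]])

```text
clock: 12.8
position: [426.3, -9.6, 437.1]
ee_rot: [0.91, -0.336, 0.227, -0.088]
contact_force: [0.4, 0.6, -0.3]
gripper_width: 85.1
grasp_force: 0.0
```

```bash
python3 - <<'E'
from h import *
s=arm.read_state();R0=Ro.from_quat(s["ee_rot"]);print(s["position"],R0.inv().apply([-20,180,30]))
E
```

```text
[426.294  -9.552 437.129] [-120.141 -134.399  -34.687]
```

Emit:
move_arm(fingers=[85, 85, 85, 85, 85, 85], travel=[[-24, -27, -10], [-48, -54, -20], [-72, -81, -30], [-96, -108, -35], [-120, -135, -35], [-120, -135, -35]], dr=[[0, 0, 0], [0, 0, 0], [0, 0, 0], [0, 0, 0], [0, 0, 0], [0, 0, 0]])

```text
clock: 13.4
position: [407.5, 173.9, 465.0]
ee_rot: [0.911, -0.334, 0.226, -0.087]
contact_force: [-0.0, -0.8, -0.1]
gripper_width: 85.1
grasp_force: 0.0
```

```bash
python3 cap.py 6; python3 - <<'E'
from h import *
for n in("top3","top6"):
    g=cv2.imread(f"pics/{n}.png").min(2).astype(float);P=[]
    for r in list(range(164,182,2))+list(range(196,207,2)):
        gr=np.gradient(g[r,285:303]);l=np.argmax(gr[:9]);q=9+np.argmin(gr[9:])
        f=lambda k:k+0.5*(gr[k-1]-gr[k+1])/(gr[k-1]-2*gr[k]+gr[k+1])
        P.append(plane("top",285+(f(l)+f(q))/2,r,164))
    P=np.array(P);k=np.polyfit(P[:,0],P[:,1],1);print(n,np.degrees(np.arctan(k[0])),np.polyval(k,[779,644,530]))
E
```

```text
top exp [296.023 235.198] got [296.493 237.014] [288 229  18  16 144] [526.521  -9.323 241.6  ] ang 0.9798091539493387
side exp [247.897 209.839] got [247.551 209.894] [239 201  18  17 207] [530.937  -7.874 241.6  ] ang 0.6628742250586734
[407.189 171.23  464.348] [-0.271 -0.578 -0.413] [-0.099  0.934 -0.013] [ 0.91  -0.336  0.225 -0.086]
top3 0.49357850022986777 [-3.824 -4.987 -5.969]
top6 1.0534095597961148 [-3.912 -6.394 -8.49 ]
```

View pics/z6.png

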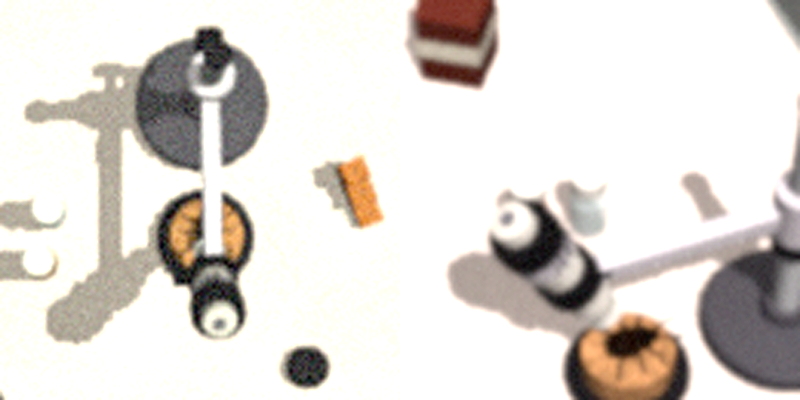

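The picture shows the scope over the beetle and the gripper clear. The bar line passes y ≈ −6.6 at the beetle, whose centre is at about −7.2. I'll hand in.

```bash
python3 -c "
from bench import arm
print(arm.job_done())"
```

```text
the job is handed in; nothing more can be done
None
```

The job is handed in: the microscope looks at the beetle to within about 1–2 mm by the cameras, and the zoom sleeve is in the click for 5, found by feel (one click back from the end stop past 6) because the numbers were too small to read.

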